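# Put the reel parts tray away in the job rack

## Task

Put the tray of stripped reel parts away in the job rack: slide it flat along the bench, long side first, into the one free pigeonhole, squarely and all the way in until it meets the stop at the back. All four parts must stay in the tray; do not lift or tip it, and leave the two trays already in the rack, the reel body and the clamped spool where they are.

Things in the scene. Friction and masses are not known exactly. Their poses are not given: they have to be found in the camera images.
- tray: open steel parts tray, 112 mm (x) by 130 mm (y) over its rolled rim, 33 mm high, upright walls; origin at the centre of its underside; x points towards the rack within about 0.3 rad, z up. It stands loose on the bench in front of the rack with four loose parts in it, about 0.4 kg in all; 1 to 4 N slide it, and a push by two spread points, both on one side of it, squares it to them.
- bay_free: free pigeonhole (left, middle or right of three, 162 mm apart), fixed, no floor of its own: the bench runs in. Opening 150 wide, 50 high; 100 mm deep to a 14 mm high stop strip; back open above it. Origin: mid lower edge of the opening, in the rack's front plane; x into it, y left. A tray home on the stop has its origin at x = 44 mm, y = 0 (10 mm side play), near side 12 mm out of the front.
- rack: fixed plywood job rack of three pigeonholes, 486 mm wide (y), 112 mm deep; roof board from 50 to 62 mm over the bench. Origin at the middle of its front, at bench level; x away from the robot, parallel to that of the pigeonholes. Small stock stands on the roof, up to 92 mm over the bench, no nearer than 65 mm to the front edge.
- tray_a: open steel parts tray, 112 mm (x) by 130 mm (y) over its rolled rim, 33 mm high, upright walls; origin at the centre of its underside; it already stands in one pigeonhole of the rack with parts in it, its near side some 15 mm out of the front. Leave it.
- tray_b: open steel parts tray, 112 mm (x) by 130 mm (y) over its rolled rim, 33 mm high, upright walls; origin at the centre of its underside; it already stands in another pigeonhole, likewise. Leave it.
- gear: brass main gear lying flat in the tray, 37 mm across its teeth, hub up, 15 mm high; origin at the centre of its underside
- knob: red anodized handle knob lying in the tray, a T of 36 by 16 by 16 mm with a 18 mm stem; origin under the centre of its bar
- bail_1: chrome bail arm lying flat in the tray, a 60 mm arc of 4 mm wire with a lug at each end; origin near the middle of the arc, at its underside
- bail_2: a second chrome bail arm like the first, in the tray
- clamp: bystander on the bench, off to one side: a spring clamp lying flat (about 140 mm long) that grips a dented aluminium spool, 54 mm across and 41 mm high; one loose body, origin under the spool's centre, the clamp's handles towards its -x
- reel_body: bystander on the bench, off to one side: a black graphite reel body lying on its flank, about 120 by 105 mm, 42 mm high, loose; origin under the gear housing
- tin_box: bystander on the bench, off to one side: tin parts box, 100 by 130 mm and 45 mm high, fixed, with a hinged lid that may stand ajar or open, up to 150 mm over the bench; origin at the centre of its underside
Not all that is in view belongs to the job. Leave any green or red look-alike of the tray alone.

How it is judged (in metres and radians):
At the end, for the whole second after the job is handed in: The tray stands flat and at rest in the free pigeonhole, its far side within 7 mm of the stop at the back, square to within 0.12 rad (7 degrees), with the gear, the knob and both bail arms inside it (x of tray in the frame of bay_free above 0.037 m and y of tray in the frame of bay_free between -0.013 and 0.013 m and angle between the x axis of tray and the x axis of bay_free, either way round below 0.12 rad and height (world z) of tray below 0.006 m and angle between tray's own z axis and vertical below 0.06 rad and linear speed of tray below 0.02 m/s and x of gear in the frame of tray between -0.056 and 0.056 m and y of gear in the frame of tray between -0.065 and 0.065 m and z of gear in the frame of tray between -0.005 and 0.03 m and x of knob in the frame of tray between -0.056 and 0.056 m and y of knob in the frame of tray between -0.065 and 0.065 m and z of knob in the frame of tray between -0.005 and 0.03 m and x of bail_1 in the frame of tray between -0.056 and 0.056 m and y of bail_1 in the frame of tray between -0.065 and 0.065 m and z of bail_1 in the frame of tray between -0.005 and 0.03 m and x of bail_2 in the frame of tray between -0.056 and 0.056 m and y of bail_2 in the frame of tray between -0.065 and 0.065 m and z of bail_2 in the frame of tray between -0.005 and 0.03 m); the robot touches nothing.
It fails at once if the tray is lifted more than 20 mm off the bench or tipped by more than 0.2 rad (height (world z) of tray above 0.02 m or angle between tray's own z axis and vertical above 0.2 rad).
It fails at once if a tray already in the rack is shifted by more than 12 mm (distance of any of tray_a, tray_b from where it was at the start of the episode above 0.012 m).
It fails at once if the reel body or the clamped spool is shifted by more than 20 mm (distance of any of clamp, reel_body from where it was at the start of the episode above 0.02 m).
It also fails if it takes over 58 s, if anything falls off the work surface, if the arm or the gripper's body presses on something with over 40 N, if the wrist force passes 120 N, or if a joint passes its speed limit or range.

## Robot

A 6-joint arm with a two-finger parallel gripper is mounted at the origin on the work surface. World frame = base frame: x ahead of the robot, y to its left, z up, the work surface at z = 0. Lengths are in mm, angles in rad, forces in N, time in s.
With the tool pointing down it reaches from about 400 to 925 mm from the base axis. Payload 12.5 kg.
Tool frame: the origin (TCP) lies between the finger pads; the fingertips stand 14 mm ahead of it and the grasp point (between the pads) lies 5 mm behind it; x points along the fingers, y is the direction in which the jaws open and shut, and the axes are right-handed (so a half turn about x gives the same grasp; the last joint's range is limited). The gripper opens to 95 mm and grips with 3 to 60 N. Pads are 20 mm wide; open, the fingers measure 119 mm over their backs; the gripper's body (75 mm by 180 mm) begins 59 mm behind the grasp point.
Start: joints at [1.196, 0.491, 1.559, -0, 1.092, -0.106], TCP at [165.966, 602.578, 228.661] pointing down, gripper open.
Joint ranges: [-3.1, 3.1], [-0.84, 2.19], [0.05, 2.79], [-1.13, 4.28], [0.06, 2.93], [-2.69, 2.69]. Speed limits (rad/s): [2.22, 2.22, 2.79, 3.14, 3.14, 3.14].

## Interface

Orientations are given as a unit quaternion [x, y, z, w].
In Python, from plant import ctrl, imaging gives the robot as it stands.
- The arm moves only by the tool servo_tool, never from a script. Its argument "targets" is a list of rows, each a list of 5 numbers: the shift along the tool's x, y, z in m, then the turn about the tool's x in degrees, then the opening, from -1 (shut) to 1 (fully open). In form: [[x, y, z, turn, grip], ...]. A call has 1 to 12 rows; each row is the pose to reach, as a shift and turn from the pose commanded when the call began, along the tool's axes at that moment; what a row does not reach only later rows make up. A row lasts 1/10 s, in which the tool goes at most 50 mm and 8.59 degrees, less where a joint would pass 70% of its speed; a pose out of reach is approached as far as the arm can. A call with a gripper value outside its range is refused whole. The fingers move at their own pace and stop on an object; "squeeze" is the grip in N (left out, the last holds). Time passes only in rows, so rows that repeat a pose let the fingers close. It gives the time, the measured TCP pose, the force and the opening at its end, in the units of the state.
- ctrl.sense(): the state, without advancing time (a new reading comes with each control period).
- imaging.capture(name): name is "side" or "top" or "wrist"; returns the picture (400x640x3 uint8, red, green, blue); there is no depth.
- imaging.camera_model(name): a dict with "intrinsics" (3x3 intrinsics, pixels), "D" ([k1, k2, p1, p2, k3] as OpenCV has them; the pictures are not rectified), "origin" and "orientation" of the camera in the world; the wrist camera has in their place "T_tool_cam" (4x4, takes a point from camera to tool coordinates, whose origin is the TCP and whose axes are the tool frame's). Camera axes: x right, y down, z forward; pixel columns grow to the right and rows downward; lengths in mm; the calibration is good to about 2 mm. A picture is of the moment at which its call begins: read the wrist's pose just before it. camera_model takes no time and is no camera call.
- ctrl.job_done(): hands the job in, once; it reports no verdict.
The state is a dict: "t": time; "joint_pos": joint angles; "qd": joint speeds; "effort": joint torques, N m; "ee_pos": TCP position; "tool_rot": TCP orientation; "contact_force": force on the tool from outside, world axes, zero at the start; "torque": the same for the moment, N m; "grip_width": opening from 0.0 (shut) to 1.0 (fully open).
Only numpy, scipy, OpenCV 4.12 (cv2) and the standard library are available. Lean on these libraries where they do the work, as an engineer would, in place of code of your own. Each camera call takes 0.05 s, during which the arm holds its last target. There are 200 camera calls.

## Working session

There is one attempt and no reset: what is moved stays moved. The work goes in short steps, Python scripts to look and compute and a tool call to move; the robot and the scene stay as the last step left them, time stands still between calls to the robot, and variables do not carry over. Pictures are saved under pics/ and viewed, about 8 in all and at most 12, crops included, and the job is handed in when it is done.

Besides the shell and the picture viewer there is one more tool, called after ">>>" by a JSON object that holds its "fn" and its "kwargs". servo_tool: Moves the arm, as the interface text tells. Its arguments: {"type":"object","properties":{"targets":{"type":"array","items":{"type":"array","items":{"type":"number"}}},"squeeze":{"type":"number"}},"required":["targets"]}

```bash
ls; mkdir -p pics; cat > h.py <<'E'
import numpy as np, cv2
from plant import ctrl, imaging
from scipy.spatial.transform import Rotation as R
def cam(name, s=None):
    m=imaging.camera_model(name); K=np.array(m["intrinsics"],float); D=np.array(m["D"],float)
    if name=="wrist":
        T=np.array(m["T_tool_cam"],float); Rt=R.from_quat(s["tool_rot"]).as_matrix()
        return K,D,Rt@T[:3,3]+np.array(s["ee_pos"]),Rt@T[:3,:3]
    o=np.array(m["orientation"],float)
    return K,D,np.array(m["origin"],float),(R.from_quat(o).as_matrix() if o.size==4 else o.reshape(3,3))
def cast(c,px,z):
    K,D,o,Rm=c
    u=cv2.undistortPoints(np.array(px,float).reshape(-1,1,2),K,D).reshape(-1,2)
    d=np.c_[u,np.ones(len(u))]@Rm.T
    return o+d*((z-o[2])/d[:,2])[:,None]
def proj(c,P):
    K,D,o,Rm=c
    return cv2.projectPoints((np.array(P,float)-o)@Rm,np.zeros(3),np.zeros(3),K,D)[0].reshape(-1,2)
def shot(name,fn):
    s=ctrl.sense(); im=imaging.capture(name); cv2.imwrite("pics/"+fn,im[:,:,::-1]); return im,s
E
python3 - <<'E'
from h import *
for n in("top","side"):
    shot(n,n+"0.png"); c=cam(n); print(n,c[2],c[3].round(2).tolist())
print(ctrl.sense())
E
```

```text
pics
top [ 396.15288414  -13.44118422 1093.45249003] [[0.0, -1.0, 0.09], [-1.0, -0.0, 0.01], [-0.01, -0.09, -1.0]]
side [  290.92866424 -1154.54748426   685.60784518] [[0.98, -0.11, 0.17], [-0.2, -0.48, 0.86], [-0.01, -0.87, -0.49]]
{'t': 0.1, 'joint_pos': array([ 1.19642765e+00,  4.91484724e-01,  1.55937270e+00,  3.59843193e-07,
        1.09169645e+00, -1.05621427e-01]), 'qd': array([ 4.92537271e-05, -1.80858326e-03, -2.82735117e-03, -1.07960619e-03,
       -3.32369129e-05, -9.19080273e-04]), 'effort': array([ 2.75722770e-03, -6.13621616e+01, -2.58606809e+01,  6.93868403e-02,
        4.70121636e-02, -3.75844968e-05]), 'ee_pos': array([165.87242502, 602.38719782, 228.1346643 ]), 'tool_rot': array([ 0.09440079,  0.70081333, -0.09506094,  0.70065155]), 'contact_force': array([-0.302813  ,  0.30904729,  0.43847265]), 'torque': array([ 0.01951813, -0.00297115, -0.02571379]), 'grip_width': 0.998476521895535}
```

View pics/top0.png

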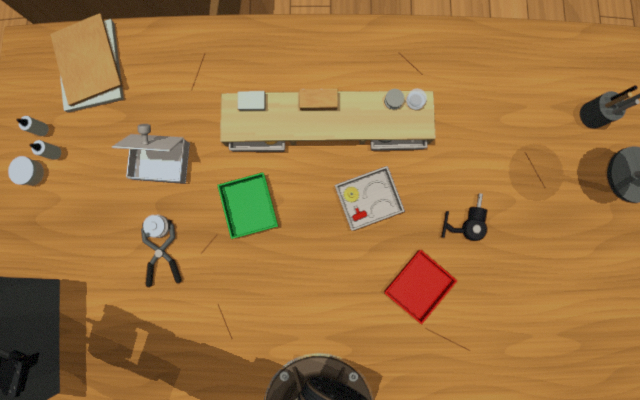

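View pics/side0.png

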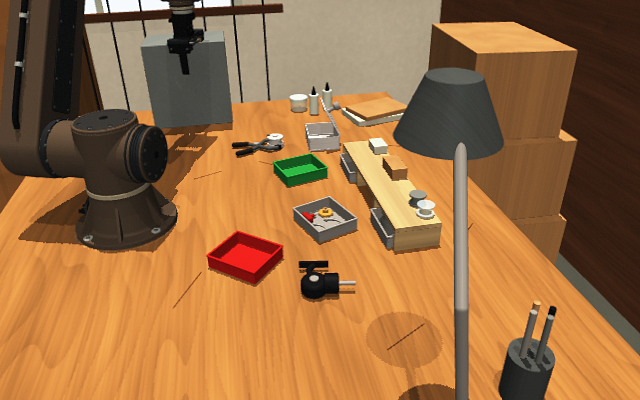

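The top view shows trays in the left (257,145) and right (400,145) pigeonholes, so the middle one is free. The grey tray with four parts at (370,198) fits the description. The green (248,205) and red (420,287) trays are look-alikes.

```bash
python3 - <<'E'
from h import *
im=cv2.imread("pics/top0.png"); c=cam("top"); hsv=cv2.cvtColor(im,cv2.COLOR_BGR2HSV)
# roof: light yellow wood
roof=cv2.inRange(hsv,(18,60,110),(32,180,255)); roof[:85]=0; roof[150:]=0; roof[:,:205]=0; roof[:,450:]=0
grey=cv2.inRange(hsv,(0,0,60),(180,60,255)); 
def big(m,x0,y0,x1,y1):
    q=np.zeros_like(m); q[y0:y1,x0:x1]=m[y0:y1,x0:x1]; q=cv2.morphologyEx(q,cv2.MORPH_CLOSE,np.ones((5,5)))
    k=max(cv2.findContours(q,cv2.RETR_EXTERNAL,cv2.CHAIN_APPROX_NONE)[0],key=cv2.contourArea); return k
def rect(k,z):
    P=cast(c,k.reshape(-1,2),z)[:,:2].astype(np.float32); return P,cv2.minAreaRect(cv2.convexHull(P))
k=big(roof,205,85,450,150); P,r=rect(k,62); print("roof",r,cv2.boxPoints(r).round(0).tolist())
k=big(grey,320,155,420,240); P,r=rect(k,33); print("tray",r,cv2.boxPoints(r).round(0).tolist())
for n,b in dict(left=(222,140,292,158),right=(365,138,435,156)).items():
    k=big(grey,*b); P,r=rect(k,33); print(n,r)
black=cv2.inRange(hsv,(0,0,0),(180,255,60)); k=big(black,435,190,495,250); P,r=rect(k,20); print("reel",P.min(0),P.max(0))
k=big(cv2.inRange(hsv,(50,100,50),(75,255,255)),210,165,285,245);P,r=rect(k,33);print("green",cv2.boxPoints(r).round(0).tolist())
crop=cv2.resize(im[80:250,200:500],None,fx=2.6,fy=2.6,interpolation=cv2.INTER_CUBIC); cv2.imwrite("pics/crop1.png",crop)
E
```

```text
roof ((676.23388671875, -18.639755249023438), (131.69056701660156, 487.0134582519531), 1.809498906135559) [[603.0, 223.0], [618.0, -264.0], [750.0, -260.0], [734.0, 227.0]]
tray ((486.41839599609375, -115.23999786376953), (111.12239074707031, 128.90240478515625), 20.320589065551758) [[412.0, -74.0], [457.0, -195.0], [561.0, -156.0], [516.0, -36.0]]
left ((606.5720825195312, 144.34912109375), (21.08399772644043, 128.0868377685547), 0.015148796141147614)
right ((609.9403076171875, -185.06838989257812), (21.165830612182617, 130.27182006835938), 0.4349183738231659)
reel [ 390.1649  -389.69937] [ 466.71033 -284.42004]
green [[392.0, 200.0], [422.0, 93.0], [545.0, 127.0], [516.0, 234.0]]
```

View pics/crop1.png

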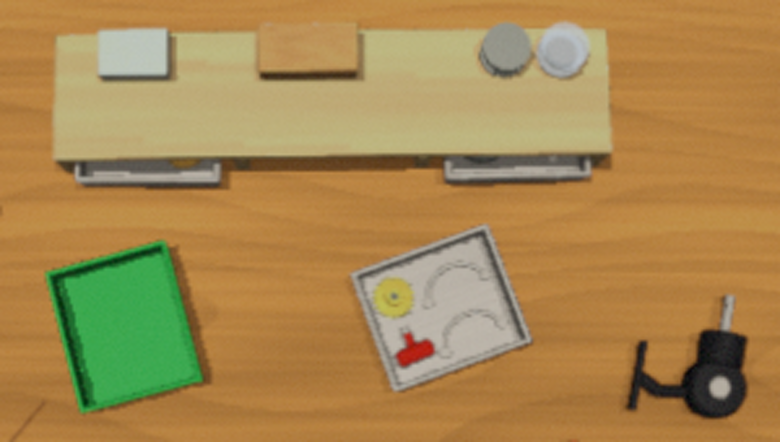

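The crop confirms it: the grey tray holds the gear, red knob and two bails, and the middle opening below roof edge (crop 235-430, 157) is empty. Next I fit the rack front edge and work out the first move, which is a push on the tray's right side towards +y.

```bash
cat >> h.py <<'E'
def go(p,yaw_deg):
    """shift in tool axes (m) to bring TCP to p (mm), turn about tool x so tool y lies along yaw (mod 180)"""
    s=ctrl.sense(); M=R.from_quat(s["tool_rot"]).as_matrix()
    d=M.T@(np.array(p)-s["ee_pos"])/1000
    y=np.degrees(np.arctan2(M[1,1],M[0,1])); t=-((yaw_deg-y+90)%180-90)
    print("t",round(s["t"],2),"tcp",s["ee_pos"].round(1),"jaw yaw",y.round(1),"down",M[:,0].round(3),"shift",d.round(4),"turn",round(t,1),"F",s["contact_force"].round(1))
E
python3 - <<'E'
from h import *
im=cv2.imread("pics/top0.png"); c=cam("top"); hsv=cv2.cvtColor(im,cv2.COLOR_BGR2HSV)
roof=cv2.inRange(hsv,(18,60,110),(32,180,255))
L=[];
for u in range(228,430,2):
    v=np.where(roof[115:150,u])[0]
    if len(v): L.append((u,115+v.max()))
P=cast(c,L,62)[:,:2]; vx,vy,x0,y0=cv2.fitLine(P.astype(np.float32),cv2.DIST_HUBER,0,.01,.01).ravel()
if vy<0: vx,vy=-vx,-vy
print("yaw deg",np.degrees(np.arctan2(-vx,vy)),"front x at y=-19",x0+vx/vy*(-19-y0))
for row in (110,125,135):
    v=np.where(roof[row,205:450])[0]; e=cast(c,[(205+v.min()-.5,row),(205+v.max()+.5,row)],62); print(row,e[:,:2].round(1).tolist())
print(proj(c,[[590,-20,0],[600,-20,50],[600,-20,62]]).round(1))
go([485,-250,90],1)
print(ctrl.sense()["joint_pos"].round(2))
E
```

```text
yaw deg 0.8581014 front x at y=-19 614.6615
110 [[683.3, 224.0], [684.5, -262.7]]
125 [[648.3, 225.2], [649.6, -261.8]]
135 [[625.2, 224.5], [626.6, -263.5]]
[[327.5 155.2]
 [327.6 147. ]
 [327.7 145.9]]
t 0.1 tcp [165.9 602.4 228.1] jaw yaw 74.6 down [-0.    -0.001 -1.   ] shift [ 0.1388 -0.7369  0.534 ] turn 73.6 F [-0.3  0.3  0.4]
[ 1.2   0.49  1.56  0.    1.09 -0.11]
```

Bay origin is about (614,-19) with yaw 0.9°. The tray is at (486,-115) with yaw 20.4°. I'll swing over at height in two legs.

```bash
python3 - <<'E'
from h import *
go([480,150,228],45); go([523,-213,90],20.4)
E
```

```text
t 0.1 tcp [165.9 602.4 228.1] jaw yaw 74.6 down [-0.    -0.001 -1.   ] shift [ 4.000e-04 -3.527e-01  4.230e-01] turn 29.6 F [-0.3  0.3  0.4]
t 0.1 tcp [165.9 602.4 228.1] jaw yaw 74.6 down [-0.    -0.001 -1.   ] shift [ 0.1387 -0.6912  0.5608] turn 54.2 F [-0.3  0.3  0.4]
```

>>> {"fn": "servo_tool", "kwargs": {"targets": [[0,-0.029,0.035,2.5,0.47],[0,-0.058,0.07,5,0.47],[0,-0.088,0.106,7.5,0.47],[0,-0.118,0.141,10,0.47],[0,-0.147,0.176,12.5,0.47],[0,-0.176,0.211,15,0.47],[0,-0.206,0.247,17.5,0.47],[0,-0.235,0.282,20,0.47],[0,-0.264,0.317,22.5,0.47],[0,-0.294,0.352,25,0.47],[0,-0.323,0.388,27.5,0.47],[0,-0.353,0.423,29.6,0.47]]}}

```text
t: 1.3
ee_pos: [480.8, 148.1, 228.6]
tool_rot: [0.271, 0.653, -0.271, 0.653]
contact_force: [0.0, 0.9, -0.1]
grip_width: 0.731
```

```bash
python3 - <<'E'
from h import *
go([523,-213,140],20.4)
E
```

```text
t 1.3 tcp [480.8 148.1 228.6] jaw yaw 44.9 down [-0.  0. -1.] shift [ 0.0885 -0.225   0.2856] turn 24.5 F [ 0.   0.9 -0.1]
```

>>> {"fn": "servo_tool", "kwargs": {"targets": [[0.008,-0.02,0.026,2.5,0.47],[0.016,-0.041,0.052,5,0.47],[0.024,-0.061,0.078,7,0.47],[0.032,-0.082,0.104,9,0.47],[0.04,-0.102,0.13,11,0.47],[0.048,-0.123,0.156,13.5,0.47],[0.056,-0.143,0.182,16,0.47],[0.064,-0.164,0.208,18,0.47],[0.072,-0.184,0.234,20,0.47],[0.08,-0.205,0.26,22.5,0.47],[0.0885,-0.225,0.2856,24.5,0.47],[0.0885,-0.225,0.2856,24.5,0.47]]}}

```text
t: 2.5
ee_pos: [522.8, -214.1, 138.7]
tool_rot: [0.404, 0.581, -0.404, 0.58]
contact_force: [-0.2, -0.1, -0.7]
grip_width: 0.737
```

```bash
python3 - <<'E'
from h import *
im,s=shot("wrist","w1.png"); c=cam("wrist",s); print(c[2].round(0),c[3].round(2).tolist())
go([523,-213,22],20.4)
q=proj(c,[[412,-74,33],[457,-195,33],[561,-156,33],[516,-36,33],[614,-94,50],[614,56,50]]); print(q.round(0).tolist())
E
```

```text
[ 500. -149.  295.] [[0.94, 0.34, 0.08], [0.35, -0.91, -0.23], [-0.0, 0.25, -0.97]]
t 2.55 tcp [ 522.5 -212.3  139.2] jaw yaw 20.4 down [-0.001  0.001 -1.   ] shift [0.1172 0.0004 0.001 ] turn -0.0 F [ 0.4 -0.2 -0.4]
[[235.0, -37.0], [244.0, 151.0], [389.0, 150.0], [397.0, -36.0], [498.0, 96.0], [597.0, -128.0]]
```

View pics/w1.png

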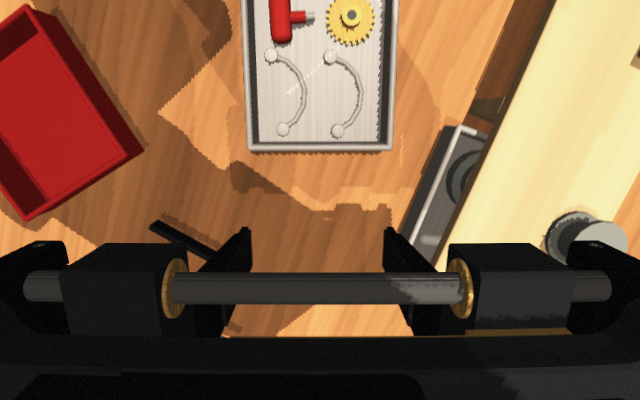

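The tray's near corners appear at (248,152) and (394,150), against predicted (244,151) and (389,150), so the estimate is good to about 3 mm. The descent path is clear, so I go down.

>>> {"fn": "servo_tool", "kwargs": {"targets": [[0.03,0.001,0.001,0,0.47],[0.06,0.001,0.001,0,0.47],[0.09,0.001,0.001,0,0.47],[0.117,0.001,0.001,0,0.47],[0.117,0.001,0.001,0,0.47]]}}

```text
t: 3.05
ee_pos: [522.8, -209.9, 20.7]
tool_rot: [0.403, 0.583, -0.403, 0.579]
contact_force: [-0.3, 0.2, 1.2]
grip_width: 0.734
```

```bash
python3 - <<'E'
from h import *
go([512,-185,22],20.4); go([487,-94,22],0.9)
E
```

```text
t 3.05 tcp [ 522.8 -209.9   20.7] jaw yaw 20.6 down [-0.005  0.003 -1.   ] shift [-0.0012 -0.0014 -0.0271] turn 0.2 F [-0.3  0.2  1.2]
t 3.05 tcp [ 522.8 -209.9   20.7] jaw yaw 20.6 down [-0.005  0.003 -1.   ] shift [-0.0008  0.0072 -0.1211] turn 19.7 F [-0.3  0.2  1.2]
```

>>> {"fn": "servo_tool", "kwargs": {"targets": [[-0.001,-0.001,-0.007,0,0.47],[-0.001,-0.001,-0.014,0,0.47],[-0.001,-0.001,-0.02,0,0.47],[-0.001,-0.001,-0.026,0,0.47],[-0.001,-0.001,-0.031,0.5,0.47],[-0.001,0.0,-0.037,2,0.47],[-0.001,0.0,-0.043,3.5,0.47],[-0.001,0.001,-0.049,5,0.47],[-0.001,0.001,-0.055,6,0.47],[-0.001,0.002,-0.061,7,0.47],[-0.001,0.002,-0.067,8.2,0.47],[-0.001,0.003,-0.073,9.5,0.47]]}}

```text
t: 4.25
ee_pos: [501.8, -142.6, 24.8]
tool_rot: [0.45, 0.545, -0.45, 0.546]
contact_force: [0.7, -5.7, 4.4]
grip_width: 0.734
```

```bash
python3 - <<'E'
from h import *
shot("top","t2.png"); im=cv2.imread("pics/t2.png"); cv2.imwrite("pics/t2c.png",cv2.resize(im[80:260,210:510],None,fx=2.6,fy=2.6))
go([487,-94,21],0.9)
E
```

```text
t 4.3 tcp [ 501.5 -141.8   24.7] jaw yaw 10.9 down [ 0.001 -0.001 -1.   ] shift [ 0.0036 -0.0053 -0.0496] turn 10.0 F [ 0.6 -1.9  2.7]
```

View pics/t2c.png

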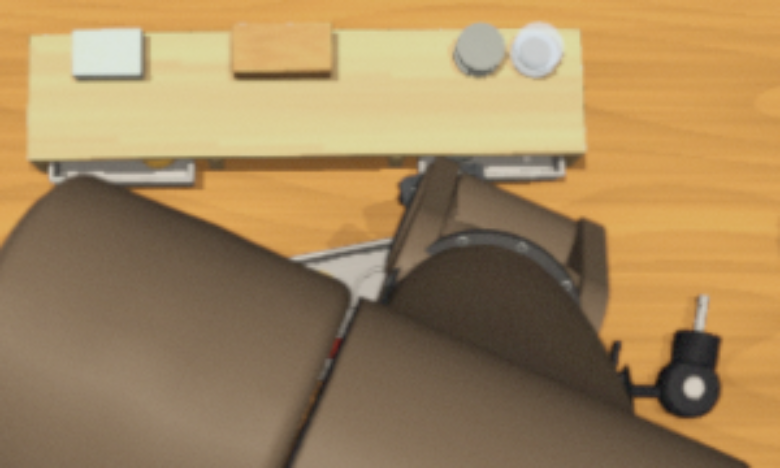

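The arm hides most of the tray, but its far edge at crop (300-390, 260-240) follows the jaws' angle. Continuing the push.

>>> {"fn": "servo_tool", "kwargs": {"targets": [[0.001,-0.001,-0.006,1.5,0.47],[0.002,-0.001,-0.012,3,0.47],[0.002,-0.002,-0.018,4.5,0.47],[0.002,-0.003,-0.024,6,0.47],[0.002,-0.003,-0.03,7,0.47],[0.002,-0.004,-0.036,8,0.47],[0.002,-0.005,-0.042,9,0.47],[0.002,-0.005,-0.047,10,0.47],[0.002,-0.005,-0.05,10,0.47],[0.002,-0.005,-0.05,10,0.47]]}}

```text
t: 5.3
ee_pos: [487.3, -94.1, 22.5]
tool_rot: [0.496, 0.504, -0.495, 0.505]
contact_force: [0.9, -1.2, 0.8]
grip_width: 0.733
```

```bash
python3 - <<'E'
from h import *
im,s=shot("wrist","w2.png"); shot("side","s2.png")
go([487,-94,22],0.9)
c=cam("wrist",s)
hsv=cv2.cvtColor(im,cv2.COLOR_RGB2HSV); g=cv2.inRange(hsv,(0,0,100),(180,50,255)); g[200:]=0
k=max(cv2.findContours(g,cv2.RETR_EXTERNAL,cv2.CHAIN_APPROX_NONE)[0],key=cv2.contourArea)
print(cv2.boundingRect(k))
E
```

```text
t 5.4 tcp [487.  -94.1  22.2] jaw yaw 1.0 down [ 0.  0. -1.] shift [ 0.0002 -0.     -0.0001] turn 0.1 F [ 1.2 -0.9  0.4]
(208, 0, 218, 200)
```

View pics/w2.png

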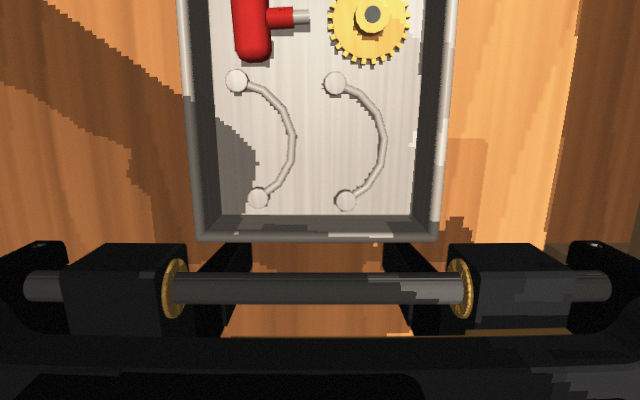

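The tray sits square against both fingers, with near-side corners at (196,240) and (438,240) and all four parts inside.

```bash
python3 - <<'E'
from h import *
s=ctrl.sense(); c=cam("wrist",s); print(cast(c,[(195,240),(439,240),(180,0),(456,0)],33).round(1).tolist())
print(s["joint_pos"].round(2))
go([487,-140,22],0.9)
# alt view for opening
E
```

```text
[[432.0, -81.8, 33.0], [543.3, -79.9, 33.0], [432.4, 17.6, 33.0], [540.2, 19.5, 33.0]]
[-0.32  0.64  2.05  0.    0.46 -0.34]
t 5.4 tcp [487.  -94.1  22.2] jaw yaw 1.0 down [ 0.  0. -1.] shift [ 0.0002 -0.0008  0.0459] turn 0.1 F [ 1.2 -0.9  0.4]
```

>>> {"fn": "servo_tool", "kwargs": {"targets": [[0,0,0.015,0,0.47],[0,0,0.035,0,0.47],[-0.03,0,0.035,0,0.6],[-0.07,0,0.035,0,0.8],[-0.1,0,0.035,0,0.8],[-0.1,0,0.035,0,0.8]]}}

```text
t: 6.0
ee_pos: [488.7, -130.5, 125.3]
tool_rot: [0.496, 0.503, -0.495, 0.506]
contact_force: [0.1, 0.3, 0.1]
grip_width: 0.897
```

```bash
python3 - <<'E'
from h import *
go([407,-20,122],90.9)
E
```

```text
t 6.0 tcp [ 488.7 -130.5  125.3] jaw yaw 1.0 down [ 0.005 -0.002 -1.   ] shift [ 0.0027 -0.0798 -0.1119] turn -89.9 F [0.1 0.3 0.1]
```

>>> {"fn": "servo_tool", "kwargs": {"targets": [[0.0,-0.007,-0.01,8,0.8],[0.0,-0.014,-0.02,16,0.8],[0.0,-0.021,-0.03,24,0.8],[0.0,-0.028,-0.04,32,0.8],[0,-0.035,-0.05,40,0.8],[0,-0.042,-0.06,48,0.8],[0,-0.05,-0.07,56,0.8],[0,-0.058,-0.08,64,0.8],[0,-0.065,-0.09,72,0.8],[0,-0.073,-0.1,80,0.8],[0,-0.08,-0.111,88,0.8],[0,-0.08,-0.111,90.1,0.8]]}}

```text
t: 7.2
ee_pos: [404.4, -19.2, 121.5]
tool_rot: [-0.706, -0.004, 0.708, -0.004]
contact_force: [-1.0, -0.0, -0.4]
grip_width: 0.899
```

```bash
python3 - <<'E'
from h import *
im,s=shot("wrist","w3.png"); c=cam("wrist",s)
go([409,-20,22],90.9); print(s["joint_pos"].round(2))
q=proj(c,[[431,-84,33],[431,46,33],[614,-94,0],[614,56,0],[614,-94,50],[614,56,50]]); print(q.round(0).tolist())
E
```

```text
t 7.25 tcp [405.  -19.6 121.5] jaw yaw -89.3 down [-0.002  0.    -1.   ] shift [ 0.0995  0.0005 -0.0042] turn -0.2 F [-0.3 -1.1  0.3]
[-0.21  0.36  2.19  0.    0.59  1.35]
[[406.0, 175.0], [228.0, 174.0], [425.0, -85.0], [214.0, -88.0], [451.0, -132.0], [190.0, -135.0]]
```

View pics/w3.png

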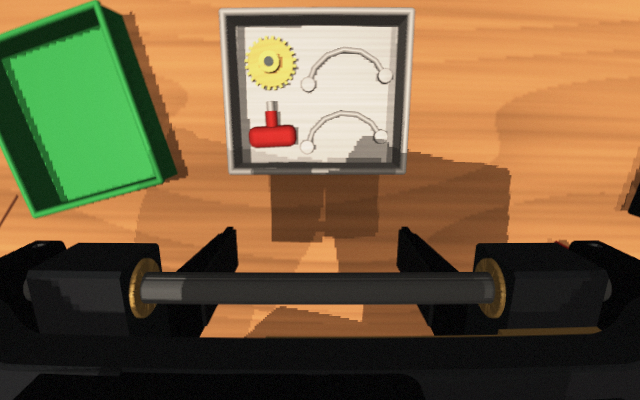

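The tray's near corners are at (230,174) and (406,174), within 2 px of the prediction, so it is square and centred on the bay at y≈-20. I descend behind it.

>>> {"fn": "servo_tool", "kwargs": {"targets": [[0.03,0.0,-0.004,0,0.8],[0.06,0.0,-0.004,0,0.8],[0.09,0.0,-0.004,0,0.8],[0.0995,0.0,-0.004,-0.2,0.8],[0.0995,0.0,-0.004,-0.2,0.8]]}}

```text
t: 7.75
ee_pos: [409.0, -19.7, 21.5]
tool_rot: [-0.706, -0.007, 0.708, -0.007]
contact_force: [-0.3, -0.1, 0.8]
grip_width: 0.901
```

```bash
python3 - <<'E'
from h import *
go([421,-20.5,22],90.9); go([592,-19,24],90.9)
E
```

```text
t 7.75 tcp [409.  -19.7  21.5] jaw yaw -88.9 down [-0.003  0.001 -1.   ] shift [-0.0005  0.001  -0.012 ] turn 0.2 F [-0.3 -0.1  0.8]
t 7.75 tcp [409.  -19.7  21.5] jaw yaw -88.9 down [-0.003  0.001 -1.   ] shift [-0.0031  0.0028 -0.183 ] turn 0.2 F [-0.3 -0.1  0.8]
```

>>> {"fn": "servo_tool", "kwargs": {"targets": [[0,0.0,-0.006,0,0.8],[0,0.0,-0.011,0,0.8],[0,0.0,-0.016,0,0.8],[0,0,-0.022,0,0.8],[0,0,-0.028,0,0.8],[-0.001,0.0,-0.034,0,0.8],[-0.001,0,-0.041,0,0.8],[-0.001,0.001,-0.048,0,0.8],[-0.001,0.001,-0.055,0,0.8],[-0.001,0.001,-0.062,0,0.8],[-0.001,0.001,-0.069,0,0.8],[-0.001,0.001,-0.075,0,0.8]]}}

```text
t: 8.95
ee_pos: [485.2, -19.0, 23.6]
tool_rot: [-0.707, -0.007, 0.707, -0.007]
contact_force: [-2.0, -0.2, -1.3]
grip_width: 0.902
```

```bash
python3 - <<'E'
from h import *
im,s=shot("wrist","w4.png"); c=cam("wrist",s)
go([592,-18.7,24],90.9)
q=proj(c,[[s["ee_pos"][0]+10,-84,33],[s["ee_pos"][0]+10,46,33],[614,-94,0],[614,56,0],[614,-94,50],[614,56,50]]); print(q.round(0).tolist())
E
```

```text
t 9.0 tcp [486.2 -19.1  23.6] jaw yaw -88.9 down [ 0.001 -0.    -1.   ] shift [-0.0003  0.0016 -0.1058] turn 0.2 F [-0.3 -0.4 -1.4]
[[457.0, 250.0], [177.0, 245.0], [477.0, -7.0], [166.0, -14.0], [542.0, -55.0], [104.0, -64.0]]
```

View pics/w4.png

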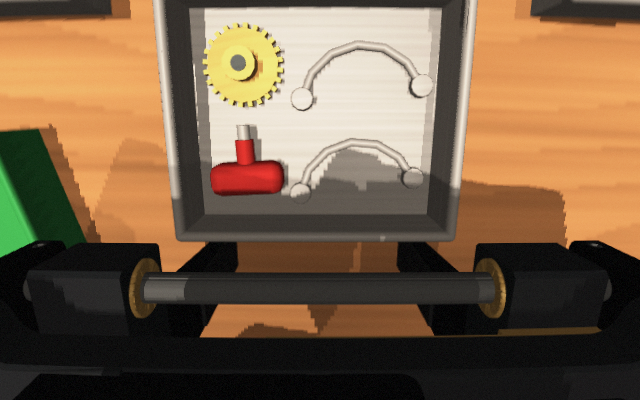

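The tray is square against the fingers and centred at column 316. The neighbouring trays' corners are at (130,17) and (531,18). I cast those as a check on the bay centre.

```bash
python3 - <<'E'
from h import *
s=ctrl.sense(); c=cam("wrist",s)
print(cast(c,[(130,17),(531,18),(177,241),(456,241),(155,0),(478,0)],33).round(1).tolist())
im=cv2.imread("pics/top0.png");c=cam("top")
print(cast(c,[(230,150),(285,149),(371.5,148),(427.5,146.5)],33).round(1).tolist())
# divider fronts under roof edge, top view: tray right of free bay etc.
shot("side","s4.png"); cs=cam("side"); print(proj(cs,[[614,56,0],[614,-94,0],[614,-94,50],[614,56,50],[614,-262,62],[614,224,62]]).round(0).tolist())
im=cv2.imread("pics/s4.png"); cv2.imwrite("pics/s4c.png",cv2.resize(im[110:260,270:450],None,fx=4,fy=4,interpolation=cv2.INTER_CUBIC))
E
```

```text
[[592.9, 57.7, 33.0], [596.0, -103.3, 33.0], [498.0, 45.7, 33.0], [500.4, -83.1, 33.0], [599.2, 47.0, 33.0], [601.6, -80.7, 33.0]]
[[596.2, 205.6, 33.0], [598.4, 78.0, 33.0], [601.3, -121.1, 33.0], [605.7, -251.1, 33.0]]
[[356.0, 186.0], [370.0, 213.0], [371.0, 196.0], [356.0, 170.0], [392.0, 228.0], [343.0, 142.0]]
```

View pics/s4c.png

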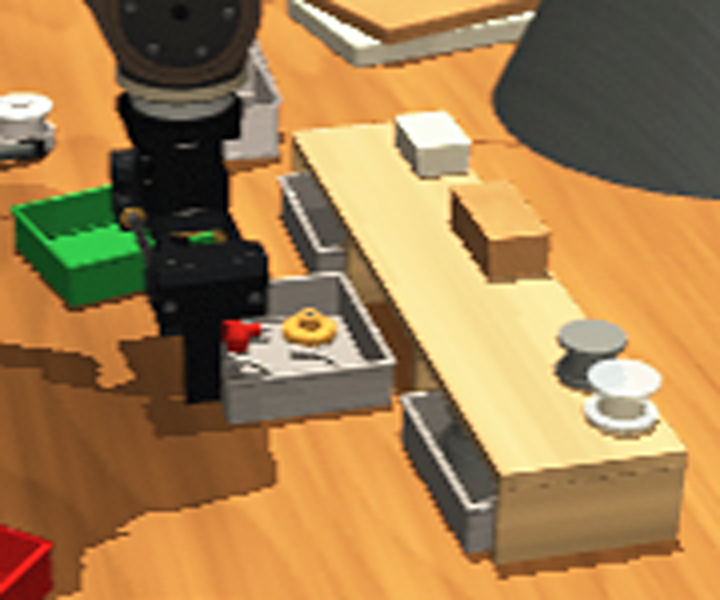

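The side view confirms the tray stands square in front of the free middle pigeonhole, with all parts in it. The roof corners match the prediction. I push on in.

>>> {"fn": "servo_tool", "kwargs": {"targets": [[0,0,-0.006,0,0.8],[0,0,-0.012,0,0.8],[0,0.0,-0.018,0.1,0.8],[0,0.0,-0.024,0.2,0.8],[0,0.001,-0.03,0.2,0.8],[0,0.001,-0.036,0.2,0.8],[0,0.001,-0.042,0.2,0.8],[0,0.001,-0.048,0.2,0.8],[0,0.001,-0.054,0.2,0.8],[0,0.001,-0.06,0.2,0.8]]}}

```text
t: 10.05
ee_pos: [545.2, -18.9, 23.6]
tool_rot: [0.707, 0.006, -0.707, 0.006]
contact_force: [-3.4, 0.2, 0.4]
grip_width: 0.897
```

```bash
python3 - <<'E'
from h import *
im,s=shot("wrist","w5.png"); c=cam("wrist",s)
go([592,-18.7,24],90.9)
q=proj(c,[[614,-94,50],[614,56,50],[614,-94,62],[614,56,62]]); print(q.round(0).tolist())
E
```

```text
t 10.1 tcp [546.2 -19.   23.7] jaw yaw -89.1 down [ 0.001 -0.    -1.   ] shift [-0.0003  0.0005 -0.0458] turn -0.0 F [-0.6  0.5 -0.2]
[[519.0, 121.0], [120.0, 115.0], [538.0, 122.0], [101.0, 115.0]]
```

View pics/w5.png

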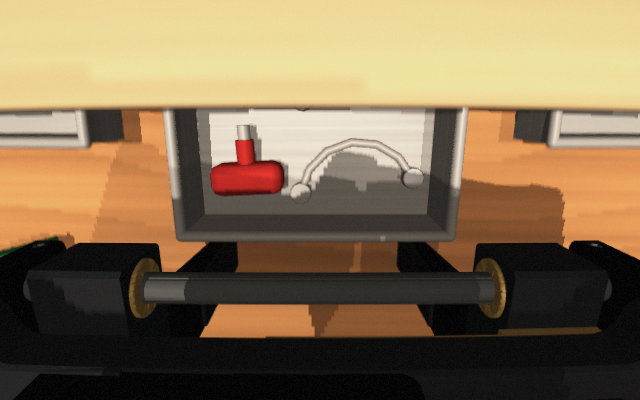

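The tray is entering the bay and stays straight. The roof edge appears at row 108, about 3 mm deeper than predicted, and the side force is nil. Pushing on with slower steps near the stop.

>>> {"fn": "servo_tool", "kwargs": {"targets": [[0,0,-0.005,0,0.8],[0,0,-0.01,0,0.8],[0,0.0,-0.015,0,0.8],[0,0.0,-0.02,0,0.8],[0,0,-0.024,0,0.8],[0,0,-0.028,0,0.8],[0,0,-0.032,0,0.8],[0,0,-0.035,0,0.8],[0,0,-0.038,0,0.8]]}}

```text
t: 11.0
ee_pos: [582.8, -18.3, 23.6]
tool_rot: [-0.707, -0.006, 0.707, -0.006]
contact_force: [-4.5, -0.8, 2.5]
grip_width: 0.9
```

>>> {"fn": "servo_tool", "kwargs": {"targets": [[0,0,-0.002,0,0.8],[0,0,-0.004,0,0.8],[0,0,-0.006,0,0.8],[0,0,-0.006,0,0.8]]}}

```text
t: 11.4
ee_pos: [589.1, -18.3, 23.6]
tool_rot: [0.707, 0.006, -0.707, 0.006]
contact_force: [-2.3, 0.4, 0.7]
grip_width: 0.903
```

>>> {"fn": "servo_tool", "kwargs": {"targets": [[0,0,-0.001,0,0.8],[0,0,-0.002,0,0.8],[0,0,-0.003,0,0.8],[0,0,-0.003,0,0.8]]}}

```text
t: 11.8
ee_pos: [591.8, -18.2, 23.6]
tool_rot: [0.707, 0.006, -0.707, 0.006]
contact_force: [-3.3, 0.4, 2.3]
grip_width: 0.901
```

>>> {"fn": "servo_tool", "kwargs": {"targets": [[0,0,-0.001,0,0.8],[0,0,-0.002,0,0.8],[0,0,-0.002,0,0.8]]}}

```text
t: 12.1
ee_pos: [593.9, -18.1, 23.6]
tool_rot: [0.707, 0.006, -0.707, 0.006]
contact_force: [-3.7, -0.1, 2.1]
grip_width: 0.9
```

>>> {"fn": "servo_tool", "kwargs": {"targets": [[0,0,-0.001,0,0.8],[0,0,-0.002,0,0.8],[0,0,-0.002,0,0.8]]}}

```text
t: 12.4
ee_pos: [594.6, -18.1, 23.6]
tool_rot: [-0.706, -0.006, 0.708, -0.005]
contact_force: [-9.1, -0.4, 6.5]
grip_width: 0.898
```

>>> {"fn": "servo_tool", "kwargs": {"targets": [[0,0,-0.001,0,0.8],[0,0,-0.001,0,0.8]]}}

```text
t: 12.6
ee_pos: [594.7, -18.0, 23.5]
tool_rot: [-0.705, -0.006, 0.709, -0.005]
contact_force: [-14.4, -1.4, 10.0]
grip_width: 0.901
```

>>> {"fn": "servo_tool", "kwargs": {"targets": [[0,0,-0.001,0,0.8],[0,0,-0.001,0,0.8]]}}

```text
t: 12.8
ee_pos: [594.8, -18.0, 23.5]
tool_rot: [-0.705, -0.006, 0.709, -0.005]
contact_force: [-17.9, -2.3, 12.7]
grip_width: 0.897
```

The force climbs to 18 N while the TCP stalls at x=594.8, so the tray is on the stop. That matches the front plane at about 617 seen earlier. Backing straight off.

>>> {"fn": "servo_tool", "kwargs": {"targets": [[0,0,0.002,0,0.8],[0,0,0.005,0,0.8],[0,0,0.01,0,0.8],[0,0,0.02,0,0.8],[0,0,0.04,0,0.8],[0,0,0.06,0,0.8],[-0.03,0,0.07,0,0.8],[-0.06,0,0.07,0,0.8],[-0.1,0,0.07,0,0.8],[-0.1,0,0.07,0,0.8]]}}

```text
t: 13.8
ee_pos: [529.2, -19.4, 127.8]
tool_rot: [0.71, 0.005, -0.704, 0.006]
contact_force: [0.1, -0.6, 0.0]
grip_width: 0.901
```

```bash
python3 - <<'E'
from h import *
im,s=shot("wrist","w6.png"); c=cam("wrist",s); go([592,-18.7,24],90.9)
q=proj(c,[[604.7,-83,33],[604.7,47,33],[617,-94,62],[617,56,62],[617,-94,0],[617,56,0],[617,-94,50],[617,56,50]]); print(q.round(0).tolist())
E
```

```text
t 13.85 tcp [528.3 -19.3 125.7] jaw yaw -89.1 down [ 0.005 -0.001 -1.   ] shift [ 0.102   0.0003 -0.0632] turn -0.0 F [-0.3  0.1 -0.6]
[[407.0, 108.0], [225.0, 105.0], [438.0, 87.0], [198.0, 83.0], [411.0, 93.0], [224.0, 90.0], [432.0, 89.0], [204.0, 85.0]]
```

View pics/w6.png

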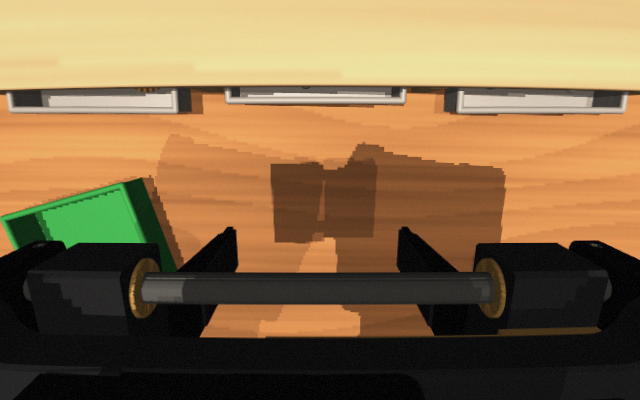

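The near rim runs from (225,103) to (406,103), level with the roof edge and 2 px from where a tray on the stop should be. The gaps to the neighbours are 48 px and 52 px, so it is centred and square. The neighbours are untouched and the arm is clear, so I hand the job in.

```bash
python3 - <<'E'
from h import *
print(ctrl.job_done()); print(ctrl.sense()["t"])
E
```

```text
the job is handed in; nothing more can be done
None
the job is handed in; nothing more can be done
```

I put the grey parts tray away in the middle pigeonhole and handed the job in at about 14 s of the 58 s allowed. First I pushed it sideways with two spread fingers to square it and line it up. Then I pushed it from behind until it met the stop.

**Last checks**
- **Stop:** the push force rose from about 4 N to 18 N while the TCP stalled at x = 594.8 mm.
- **Depth and squareness:** in the last wrist picture the near rim is parallel to the rack front, within 2–5 px of where a tray on the stop should be.
- **Centring:** the tray is about 1–2 mm off the midpoint between its neighbours. I saw no sideways force beyond about 2 N.

**What disagreed or was not seen**
- **Rack front:** the top camera put it about 2–3 mm nearer (614 mm) than the contact showed (about 617 mm). I relied on the contact.
- **Parts:** all four were last seen together in the tray just before it went under the roof. At the end most of the tray is hidden under the roof, so I did not see them again. The tray was never lifted, and nothing in the pictures or forces suggested it tipped.
- **Bystanders:** the arm kept clear of the neighbouring trays, the reel body and the clamped spool. I did not measure their positions again at the end.

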